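Release the ratchet bonding clamp and rack the lens barrel

TASK

The bond has cured: ease the red pin of the ratchet pawl aside and hold the pawl off the ratchet wheel until the clamp's jaw has crept all the way back, then let go of it. Lift the lens barrel out of the opened clamp and set it upright and fully home in the empty nest of the tray, without dropping it. Never press or squeeze any part of the clamp with more than 15 N, do not pull the barrel about while it is still clamped, and leave the other things where they are.

Things in the scene. Friction and masses are not known exactly. Their poses are not given: they have to be found in the camera images.
- clamp: bench bonding clamp, fixed: dark steel base plate 220 (x) x 110 (y) x 15 mm, origin at the centre of its underside. A V-block 56 mm wide stands at x +57 to +96; the barrel stands in the V, its axis at x +55, y 0, on the plate (15 mm up). An aluminium jaw, 36 mm wide, presses it with a sprung rubber pad and backs off towards -x. V-block and jaw are 43 mm high above the table
- spindle (a point): on the clamp's upright spindle (clamp x -20, y 0), 94 mm up, at the top of the black knurled knob (38 mm wide). Under the knob, 64 to 72 mm up, is the steel ratchet wheel: 56 mm wide, 20 teeth, turned open by a return spring once the pawl is off
- pawl_pivot (a point): about on the pivot of the brass pawl (clamp x -55, y +27.5, 72 mm up, on the pawl's upper face). The pawl, 8 mm thick, lies beside the wheel on the clamp's +y side: its tooth blocks the wheel, a thumb lever pinched on its hub runs from the pivot towards the clamp's -x, 72 to 77 mm up (hub 79), and bears the red pin at its end
- pin_nominal (a point): nominal top centre of the upright red pin (10 mm across, 72 to 97 mm up; clamp x -95, y +29.5) on the pawl's thumb lever. The point is fixed to the base, but the lever was pinched on the pawl's hub at some angle: the real pin stands up to 13 mm off, nearly all along the clamp's y. Find it by touch from the +y side, where there is free space (point axes = clamp axes)
- jaw (a joint): how far the jaw has backed off, m: 0 clamped, 0.0198 all the way back (stop); one tooth is 0.0025. Pushing the red pin towards the clamp's -y swings the pawl off the wheel against a spring and the loaded tooth's friction (8 to 12 N at the pin), until after 5 to 6 mm the tooth jumps free; then 6 to 7 N hold it. Hard stop at 7.2 mm. Held free, the jaw creeps back in about 3 s; let go early and the pawl catches the next tooth
- barrel: the lens barrel in the clamp: black, aluminium foot and orange ring, 66 mm tall, 90 g; body 30 mm across from 18 mm up to the top, below that a foot 26 mm across and 18 mm long with a 3 mm chamfer. Origin: centre of its underside; z runs up its axis
- tray: grey nest tray 150 (x) x 136 (y) x 30 mm, fixed, origin at the centre of its underside; four round nests 29 mm across and 20 mm deep at x +-37, y +-33 mm; a barrel that is home hangs by its 30 mm shoulder on the tray's top, its underside 12 mm above the table
- free_nest: thin black pad at the bottom of the one empty nest; origin on the nest's axis, 10 mm above the table (20 mm below the tray's top); a barrel that is home has its underside 2 mm above this origin
- lens_a: lens barrel like the clamped one (66 mm tall, 30 mm wide), standing finished in another nest of the tray; leave it there. Origin: centre of its underside
- lens_b: lens barrel like the clamped one (66 mm tall, 30 mm wide), standing finished in another nest of the tray; leave it there. Origin: centre of its underside
- lens_c: lens barrel like the clamped one (66 mm tall, 30 mm wide), standing finished in another nest of the tray; leave it there. Origin: centre of its underside
- tin: red and white adhesive tin, 100 mm across, 123 mm tall, bystander; origin: centre of its underside
- red_bin: red open bin 110 x 160 x 55 mm, bystander; origin: centre of its underside
- solvent: clear solvent bottle, 60 mm across, 150 mm tall, bystander; origin: centre of its underside
- driver: hand driver with an orange grip lying along its own x, 190 mm long, 30 mm thick, bystander; origin: under its middle
- tweezers: steel tweezers lying along their own x, 130 mm long, 4 mm thick, bystander; origin: under their middle
Not all that is in view belongs to the job. Leave any purple or turquoise look-alike of the barrel alone.

How it is judged (in metres and radians):
On the way, in this order (a step that is already met when the one before it is completed fails the run):
1. the jaw is all the way back (more than 18 mm), with the barrel still standing in its place in the clamp (value of joint jaw above 0.018 m and distance of barrel from where it was at the start of the episode below 0.006 m), for 0.3 s.
2. the barrel stands in the empty nest, within 3 mm of fully home (horizontal distance between barrel and free_nest below 0.004 m and z of barrel in the frame of free_nest below 0.005 m), for 0.1 s.
At the end, for the whole second after the job is handed in: The clamp's jaw is still all the way back (over 18 mm), the lens barrel stands at rest in the nest that was empty, on its axis within 4 mm, upright within 0.06 rad and its shoulder within 2.5 mm of the tray's top; the other lens barrels and the bench things are within 20 mm of where they were (value of joint jaw above 0.018 m and horizontal distance between barrel and free_nest below 0.004 m and z of barrel in the frame of free_nest below 0.0045 m and angle between barrel's own z axis and vertical below 0.06 rad and linear speed of barrel below 0.02 m/s and distance of each of lens_a, lens_b, lens_c, tin, red_bin, solvent, driver, tweezers from where it was at the start of the episode below 0.02 m); the robot touches nothing.
It fails at once if the robot presses or squeezes any part of the clamp (pawl, wheel, jaw, base) with more than 15 N (contact force between any of the fingers, the arm and clamp above 15 N).
It fails at once if the barrel is pulled more than 6 mm from its place before the jaw has backed off 18 mm (value of joint jaw below 0.018 m and distance of barrel from where it was at the start of the episode above 0.006 m).
It fails at once if the barrel is let go in the air, its underside more than 35 mm above the table (height (world z) of barrel above 0.035 m and contact force between the fingers and barrel below 0.05 N).
It fails at once if the barrel is tipped by more than 0.6 rad (angle between barrel's own z axis and vertical above 0.6 rad).
It fails at once if another lens barrel or a thing on the bench is moved by more than 20 mm (distance of any of lens_a, lens_b, lens_c, tin, red_bin, solvent, driver, tweezers from where it was at the start of the episode above 0.02 m).
It also fails if it takes over 70 s, if anything falls off the work surface, if the arm or the gripper's body presses on something with over 40 N, if the wrist force passes 120 N, or if a joint passes its speed limit or range.

ROBOT

A 6-joint arm with a two-finger parallel gripper is mounted at the origin on the work surface. World frame = base frame: x ahead of the robot, y to its left, z up, the work surface at z = 0. Lengths are in mm, angles in rad, forces in N, time in s.
With the tool pointing down it reaches from about 275 to 750 mm from the base axis. Payload 10.2 kg.
Tool frame: the origin (TCP) lies at the very end of the fingers, on their centre line; the grasp point (between the pads) lies 19 mm behind it; z points along the fingers, y is the line along which they close (so a half turn about z gives the same grasp; the last joint's range is limited). The gripper opens to 85 mm and grips with 20 to 120 N. Pads are 22 mm wide; open, the fingers measure 114 mm over their backs; the gripper's body (76 mm by 85 mm) begins 54 mm behind the grasp point. The pads swing forward as they close: fully open they stand 13 mm farther back than shut.
Start: joints at [-1.36, 0.313, 1.498, -0, 1.331, -0.223], TCP at [220.657, -476.384, 231.294] pointing down, gripper open.
Joint ranges: [-2.94, 2.94], [-0.97, 2.17], [0.19, 2.56], [-1.23, 4.37], [0.02, 3.11], [-2.88, 2.88]. Speed limits (rad/s): [2.39, 2.39, 3.01, 3.14, 3.14, 3.14].

INTERFACE

Orientations are given as a unit quaternion [w, x, y, z].
In Python, from rig import ctrl gives the robot as it stands.
- The arm moves only by the shell command python3 -m pendant 'ROWS' [FORCE]. ROWS is JSON, a list that holds one entry, the list of rows, each a list of 5 numbers: the shift along the tool's x, y, z normalised to -1 to 1, where 1 is 200 mm, then the turn about the tool's z normalised to -1 to 1, where 1 is pi rad, then the opening, from 0 (shut) to 1 (fully open). In form: [[[dx, dy, dz, spin, hand], ...]]. A call has 1 to 12 rows; each row is the pose to reach, as a shift and turn from the pose commanded when the call began, along the tool's axes at that moment, turning the shorter way round; what a row does not reach only later rows make up. A row lasts 1/10 s, in which the tool goes at most 50 mm and 8.59 degrees, less where a joint would pass 70% of its speed; a pose out of reach is approached as far as the arm can. A call with a number of a shift or a turn outside -1 to 1 is refused whole. A call with a gripper value outside its range is refused whole. The fingers move at their own pace and stop on an object; FORCE is the grip in N (left out, the last holds). Time passes only in rows, so rows that repeat a pose let the fingers close. It gives the time, the measured TCP pose, the force, the opening and the grip force at its end, in the units of the state.
- ctrl.sense(): the state, without advancing time (a new reading comes with each control period).
- ctrl.capture(name): name is "side" or "top" or "wrist"; returns (picture, depth): 384x512x3 uint8, blue, green, red; 384x512 float32, mm along the optical axis (not along the pixel's ray), 0 where there is no reading.
- ctrl.get_calibration(name): a dict with "K" (3x3 intrinsics, pixels), "origin" and "rotation" of the camera in the world. Camera axes: x right, y down, z forward; pixel columns grow to the right and rows downward; lengths in mm; the calibration is good to about 2 mm. A picture is of the moment at which its call begins: read the wrist's pose just before it. get_calibration takes no time and is no camera call; for the wrist camera it gives the pose at the moment of the call.
- ctrl.finish_job(): hands the job in; it is judged then, once.
The state is a dict: "time_s": time; "joints": joint angles; "dq": joint speeds; "tau": joint torques, N m; "eef_pos": TCP position; "ee_rot": TCP orientation; "force": force on the tool from outside, world axes, zero at the start; "wrist_torque": the same for the moment, N m; "grip_width": opening from 0.0 (shut) to 1.0 (fully open); "grip_force": force on a finger pad.
Only numpy, scipy, OpenCV 4.12 (cv2) and the standard library are available. Lean on these libraries where they do the work, as an engineer would, in place of code of your own. Each camera call takes 0.05 s, during which the arm holds its last target. There are 200 camera calls.

## Working session

There is one attempt and no reset: what is moved stays moved. The work goes in short steps, Python scripts to look and compute and a shell command to move; the robot and the scene stay as the last step left them, time stands still between calls to the robot, and variables do not carry over. Pictures are saved under pics/ and viewed, at most 10 in all, crops included, and the job is handed in when it is done.

```bash
ls; mkdir -p pics; cat > h.py <<'E'
import numpy as np, cv2
from rig import ctrl
def cap(n):
    c=ctrl.get_calibration(n); im,d=ctrl.capture(n); return im,d,{k:np.array(v,float) for k,v in c.items() if k in("K","origin","rotation")}
def pts(d,c):
    v,u=np.mgrid[:d.shape[0],:d.shape[1]]
    r=np.stack([u,v,np.ones_like(u)],-1)@np.linalg.inv(c["K"]).T
    return (r*d[...,None])@c["rotation"].T+c["origin"]
def proj(P,c):
    q=(np.array(P)-c["origin"])@c["rotation"]; q=q@c["K"].T; return q[...,:2]/q[...,2:]
def ray(u,v,z,c):
    r=c["rotation"]@np.linalg.inv(c["K"])@np.array([u,v,1.]); return c["origin"]+r*(z-c["origin"][2])/r[2]
def toolshift(delta):
    from scipy.spatial.transform import Rotation as R
    w,x,y,z=ctrl.sense()["ee_rot"]; return R.from_quat([x,y,z,w]).inv().apply(delta)/200
E
python3 - <<'E'
from h import *
ims=[]
for n in("side","top"):
    im,d,c=cap(n); cv2.imwrite(f"pics/{n}.png",im); np.savez(f"{n}.npz",im=im,d=d,**c); ims.append(im); print(n,c)
cv2.imwrite("pics/both.png",np.vstack(ims)[:, :]) 
print(ctrl.sense())
E
```

```text
pics
side {'K': array([[426.08049153,   0.        , 256.29039227],
       [  0.        , 426.08049153, 196.57956902],
       [  0.        ,   0.        ,   1.        ]]), 'origin': array([ 483.86556659, -986.58174801,  928.24590702]), 'rotation': array([-0.41585597,  0.90850034, -0.03406788,  0.02302856])}
top {'K': array([[364.13594371,   0.        , 250.32724018],
       [  0.        , 364.13594371, 188.38029547],
       [  0.        ,   0.        ,   1.        ]]), 'origin': array([ 314.02054843,   15.09599595, 1276.9230741 ]), 'rotation': array([ 0.07258252, -0.69042112,  0.71540004, -0.07907742])}
{'time_s': 0.1, 'joints': array([-1.36040196e+00,  3.13401445e-01,  1.49839536e+00,  8.04294363e-06,
        1.33100251e+00, -2.23400201e-01]), 'dq': array([-0.0014113 , -0.00113878, -0.00177223, -0.00139153,  0.00015889,
       -0.00024454]), 'tau': array([ 2.07778430e-03, -4.12897861e+01, -2.60140765e+01, -2.20327684e-04,
        3.05416972e-03, -9.24403423e-06]), 'eef_pos': array([ 220.60511304, -476.13395735,  230.77562829]), 'ee_rot': array([-6.03289618e-04,  9.76569884e-01,  2.15199668e-01,  7.82910996e-06]), 'force': array([-0.41107946,  0.22092475,  0.91577858]), 'wrist_torque': array([ 0.00465649,  0.00472845, -0.02369216]), 'grip_force': 0.0, 'grip_width': 0.9997252859694663}
```

Rotation is a quaternion; I fix that in the helper and view both pictures.

```bash
cat >> h.py <<'E'
from scipy.spatial.transform import Rotation as _R
def cap(n):
    c=ctrl.get_calibration(n); im,d=ctrl.capture(n); w,x,y,z=c["rotation"]
    return im,d,dict(K=np.array(c["K"]),origin=np.array(c["origin"]),rotation=_R.from_quat([x,y,z,w]).as_matrix())
def load(n):
    f=np.load(n+".npz"); c={k:f[k] for k in("K","origin","rotation")}
    if c["rotation"].shape==(4,): w,x,y,z=c["rotation"]; c["rotation"]=_R.from_quat([x,y,z,w]).as_matrix()
    return f["im"],f["d"],c
E
python3 - <<'E'
import cv2
for n in("side","top"):
    cv2.imwrite(f"pics/{n}2.png",cv2.resize(cv2.imread(f"pics/{n}.png"),(800,600),interpolation=cv2.INTER_CUBIC))
E
```

```text
(no output)
```

View pics/side2.png

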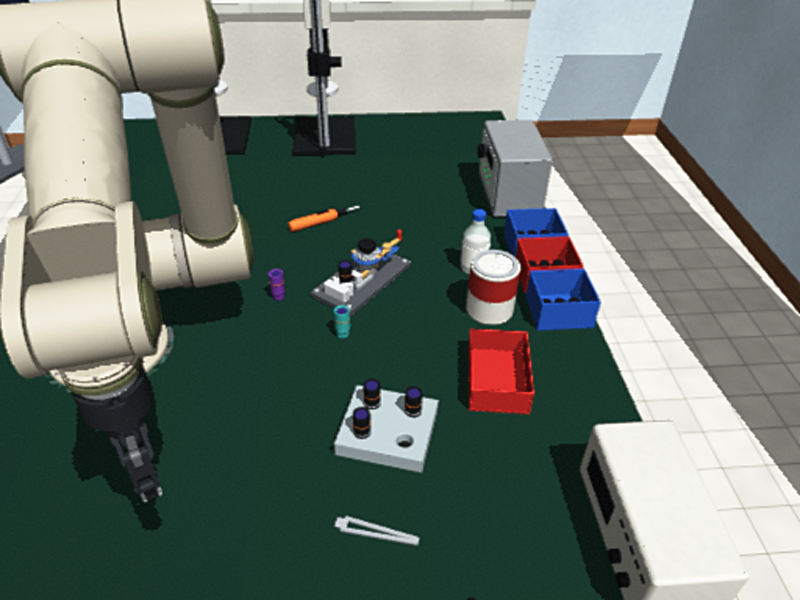

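View pics/top2.png

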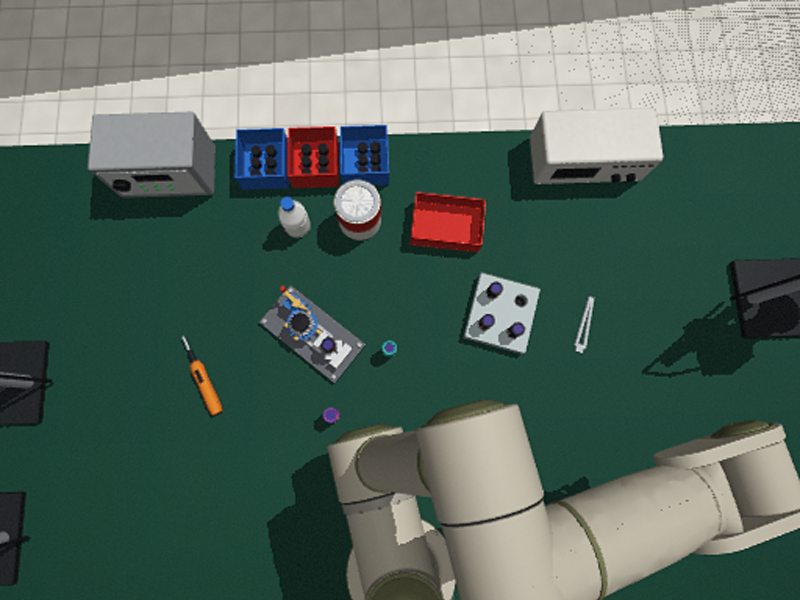

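Both views agree. The clamp (800x600 top view) centres near (312,333): red pin end at (284,289), clamped barrel at (328,345) in the V. The tray is at (502,313) with its empty nest at (521,300). There are three barrel candidates: black/orange in the clamp at (328,345), turquoise at (389,347) and purple at (331,415). The job means the clamped black one; the other two are decoys. I'll measure roughly from top depth next.

```bash
python3 - <<'E'
from h import *
im,d,c=load("top"); P=pts(d,c); s=512/800
def reg(x0,y0,x1,y1):
    m=np.zeros(d.shape,bool); m[int(y0*s):int(y1*s),int(x0*s):int(x1*s)]=1; return m&(d>0)
print("table z",np.median(P[reg(240,450,260,550)][:,2]))
def rect(m,n):
    q=P[m][:,:2].astype(np.float32); r=cv2.minAreaRect(q); print(n,m.sum(),r, np.round(cv2.boxPoints(r)).tolist())
m=reg(240,270,372,395)
rect(m&(P[...,2]>9)&(P[...,2]<25),"base")
rect(reg(455,260,550,365)&(P[...,2]>24)&(P[...,2]<36),"tray"); print(np.median(P[reg(455,260,550,365)&(P[...,2]>24)&(P[...,2]<36)][:,2]))
hsv=cv2.cvtColor(im,cv2.COLOR_BGR2HSV)
red=reg(270,275,300,300)&((hsv[...,0]<6)|(hsv[...,0]>174))&(hsv[...,1]>150)
print("pin",P[red])
for n,r in dict(barrel=(318,335,340,352),tq=(380,338,400,358),knob=(285,305,318,340),la=(485,280,505,298),lb=(477,312,497,330),lc=(506,320,526,340)).items():
    k=reg(*r); zt=np.percentile(P[k][:,2],95); k&=P[...,2]>zt-8; print(n,P[k].mean(0).round(1),k.sum())
k=reg(513,293,529,307)&(P[...,2]<26)&(P[...,2]>-5); print("nest",P[k].mean(0),k.sum())
E
```

```text
table z -0.7006992518217885
base 1192 ((505.69744873046875, 176.74038696289062), (228.32305908203125, 109.85273742675781), 49.68767166137695) [[390.0, 125.0], [474.0, 54.0], [621.0, 228.0], [538.0, 299.0]]
tray 1323 ((537.5413208007812, -248.2095947265625), (136.73104858398438, 150.9969482421875), 71.96812438964844) [[445.0, -290.0], [588.0, -337.0], [630.0, -207.0], [487.0, -160.0]]
29.58677904554429
pin [[597.99003651 232.6155296   96.15244029]
 [597.00577898 228.63926448  99.7649845 ]
 [617.34482409 253.74170569   0.84136574]
 [593.68506513 231.90946339  99.89210772]
 [593.87305307 228.83277416  98.61458648]
 [594.60579466 226.15877095  95.04138281]
 [590.41556408 231.99592694  99.32967472]
 [590.52923215 228.86505341  98.35303527]
 [592.02356372 226.78004123  91.48826641]
 [590.33650669 231.36161153  84.50430932]]
barrel [472.4 137.   79.6] 64
tq [462.8   7.7  64.7] 63
knob [520.3 194.1  93.5] 110
la [ 582.4 -227.9   76.8] 58
lb [ 512.3 -205.1   76.2] 65
lc [ 492.5 -267.7   76.1] 61
nest [ 565.8664845  -294.45040216   13.04128923] 48
```

```bash
python3 -m pendant '[[[0.9,-0.4,0,-0.14,0],[0.9,-0.4,0,-0.14,0],[0.9,-0.4,0,-0.14,0],[0.9,-0.4,0,-0.14,0],[0.9,-0.4,0,-0.14,0],[0.9,-0.4,0,-0.14,0]]]' 60
python3 - <<'E'
from h import *
c=ctrl.get_calibration("wrist"); w,x,y,z=c["rotation"]; c["rotation"]=_R.from_quat([x,y,z,w]).as_matrix(); print(c, proj([[566,-294,30],[492,-268,76]],c))
print(ctrl.sense()["ee_rot"],toolshift([1,0,0])*200)
E
```

```text
time_s: 0.7
eef_pos: [350.7, -327.6, 231.2]
ee_rot: [-0.0, 0.906, 0.424, -0.0]
force: [-0.6, -0.2, -0.7]
grip_width: 0.006
grip_force: 0.0Traceback (most recent call last):
  File "<stdin>", line 2, in <module>
NameError: name '_R' is not defined
```

```bash
sed -i 's/_R/Rot/g' h.py; python3 - <<'E'
from h import *
im,d,c=cap("wrist"); print(c["origin"]-ctrl.sense()["eef_pos"],c["rotation"],c["K"][0], proj([[566,-294,30],[492,-268,76]],c))
print(toolshift([200,0,0]),toolshift([0,200,0]))
E
```

```text
[ 43.69998015  54.12188265 142.50567924] [[ 7.68163768e-01 -6.16392242e-01 -1.73161859e-01]
 [-6.40253172e-01 -7.39767029e-01 -2.06931435e-01]
 [-5.48502923e-04  2.69824661e-01 -9.62909316e-01]] [320.3473517    0.         254.47836529] [[406.75974818  -1.68251134]
 [339.90838157  18.06477746]]
[ 6.41902309e-01  7.66786331e-01 -3.85775884e-04] [ 7.66786398e-01 -6.41902343e-01  4.41220744e-05]
```

```bash
python3 -m pendant '[[[0.89,0.62,0,0,0],[0.89,0.62,0,0,0],[0.89,0.62,0,0,0],[0.89,0.62,0,0,0],[0.89,0.62,0,0,0],[0.89,0.62,0,0,0],[0.89,0.62,0,0,0],[0.89,0.62,0,0,0]]]'
python3 - <<'E'
from h import *
im,d,c=cap("wrist"); np.savez("w1.npz",im=im,d=d,**c); P=pts(d,c)
cv2.imwrite("pics/w1.png",im)
m=(d>0)&(P[...,2]>24)&(P[...,2]<35)&(np.abs(P[...,0]-537)<110)&(np.abs(P[...,1]+248)<110)
print("tray z",np.median(P[m][:,2]),cv2.minAreaRect(P[m][:,:2].astype(np.float32)))
q=(d>0)&(P[...,2]<25)&(np.hypot(P[...,0]-566,P[...,1]+294)<19)
print("nest low pts",P[q].mean(0),q.sum(), proj([566,-294,30],c))
k=(P[...,2]>65)&(P[...,2]<90)&(np.abs(P[...,0]-537)<90)&(np.abs(P[...,1]+248)<90)
n,l,st,ce=cv2.connectedComponentsWithStats(k.astype(np.uint8))
for i in range(1,n):
    if st[i,4]>100: a=P[l==i]; a=a[a[:,2]>np.percentile(a[:,2],80)-4]; print(ce[i],a.mean(0),cv2.minEnclosingCircle(a[:,:2].astype(np.float32)))
E
```

```text
time_s: 1.55
eef_pos: [558.5, -272.6, 231.4]
ee_rot: [-0.0, 0.907, 0.422, -0.0]
force: [-0.3, -0.1, 0.1]
grip_width: -0.0
grip_force: 0.0
tray z 29.821774853982106 ((534.4722900390625, -247.06643676757812), (136.71214294433594, 150.35940551757812), 72.0993423461914)
nest low pts [ 559.43278218 -292.99214145   11.97088384] 439 [273.29915826 177.5718822 ]
[241.56756757 124.16333725] [ 580.16680026 -226.70143594   76.82960955] ((580.1165161132812, -227.02218627929688), 14.942461967468262)
[169.56575964 153.96712018] [ 509.94906947 -204.00773826   76.80439125] ((509.6575622558594, -204.08316040039062), 14.99357795715332)
[198.86989796 214.92091837] [ 489.69590928 -266.62121768   76.74516981] ((489.3670654296875, -266.5177307128906), 15.2225923538208)
```

View pics/w1.png

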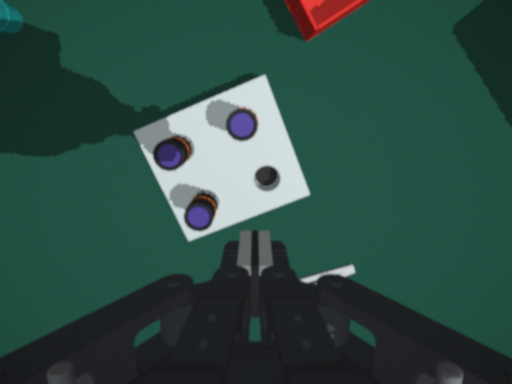

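The tray's top is at z 29.8, the three finished lens tops are at z 77 and the empty nest is at pixel (267,177). By symmetry its axis is near (559.5,-289.7). Next I go to the clamp.

```bash
python3 -m pendant '[[[0.84,-0.8,0,0,0],[0.84,-0.8,0,0,0],[0.84,-0.8,0,0,0],[0.84,-0.8,0,0,0],[0.84,-0.8,0,0,0],[0.84,-0.8,0,0,0],[0.84,-0.8,0,0,0]]]'
python3 -m pendant '[[[0.84,-0.8,0,0,0],[0.84,-0.8,0,0,0],[0.84,-0.8,0,0,0],[0.84,-0.8,0,0,0],[0.84,-0.8,0,0,0],[0.84,-0.8,0,0,0],[0.84,-0.8,0,0,0],[0.84,-0.8,0,0,0]]]'
cat > look.py <<'E'
from h import *
import sys
im,d,c=cap("wrist"); np.savez(sys.argv[1]+".npz",im=im,d=d,**c); P=pts(d,c)
cv2.imwrite(f"pics/{sys.argv[1]}.png",im)
near=(d>0)&(np.hypot(P[...,0]-507,P[...,1]-178)<150)
m=near&(P[...,2]>10)&(P[...,2]<19)
print("base z",np.median(P[m][:,2]),cv2.minAreaRect(P[m][:,:2].astype(np.float32)))
hsv=cv2.cvtColor(im,cv2.COLOR_BGR2HSV)
red=near&((hsv[...,0]<6)|(hsv[...,0]>174))&(hsv[...,1]>150)&(P[...,2]>60)
a=P[red]; v,u=np.nonzero(red)
if len(a):
  print("pin px",u.mean(),v.mean(),len(a),"zmax",np.percentile(a[:,2],90)); t=a[a[:,2]>np.percentile(a[:,2],90)-4]; print("pin top",t.mean(0),len(t))
for n,x,y,zl in(("barrel",472,137,70),("knob",520,194,85)):
    k=(d>0)&(np.hypot(P[...,0]-x,P[...,1]-y)<30)&(P[...,2]>zl)
    if k.sum(): a=P[k]; a=a[a[:,2]>np.percentile(a[:,2],80)-4]; print(n,a.mean(0),cv2.minEnclosingCircle(a[:,:2].astype(np.float32)))
E
python3 look.py w2
```

```text
time_s: 2.3
eef_pos: [544.6, -40.3, 231.7]
ee_rot: [0.0, 0.906, 0.423, 0.0]
force: [-0.7, -0.2, -0.0]
grip_width: 0.0
grip_force: 0.0
time_s: 3.1
eef_pos: [530.6, 190.0, 231.3]
ee_rot: [0.0, 0.907, 0.422, -0.0]
force: [0.1, -0.0, 0.1]
grip_width: -0.005
grip_force: 0.0
base z 14.801497275881275 ((505.9206848144531, 181.62879943847656), (218.88882446289062, 110.22438049316406), 49.789695739746094)
pin px 274.7368421052632 98.89473684210526 19 zmax 97.76726864791068
pin top [588.45711693 234.18254067  96.5548821 ] 18
barrel [475.04332509 152.81803669  74.2397497 ] ((474.2264404296875, 152.85333251953125), 3.007763385772705)
knob [536.01850823 206.28751283 318.22760635] ((526.385009765625, 206.60231018066406), 26.2291316986084)
```

View pics/w2.png

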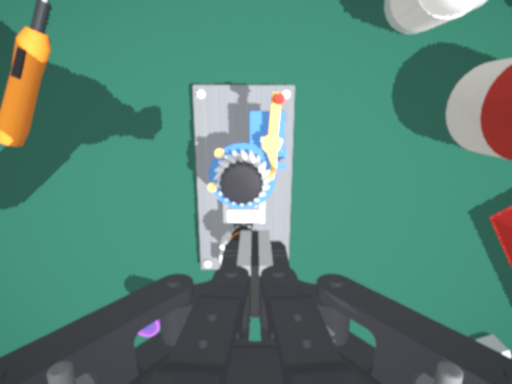

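The clamp lies long-ways in the wrist view: red pin at pixel (277,98), knob at (242,183), and the barrel hidden behind the fingers near (240,237). The +y side, to the right, is free. I stage beside the pin and descend to z 84.

```bash
python3 -m pendant '[[[0.355,0.26,0,0,0],[0.355,0.26,0,0,0],[0.355,0.26,0.2,0,0],[0.355,0.26,0.4,0,0],[0.355,0.26,0.6,0,0],[0.355,0.26,0.735,0,0],[0.355,0.26,0.735,0,0],[0.355,0.26,0.735,0,0]]]'
python3 - <<'E'
from h import *
im,d,c=cap("wrist"); hsv=cv2.cvtColor(im,cv2.COLOR_BGR2HSV); P=pts(d,c)
m=((hsv[...,0]<6)|(hsv[...,0]>174))&(hsv[...,1]>150)&(P[...,2]>60)&(P[...,2]<110)
v,u=np.nonzero(m); print(u.mean(),v.mean(),m.sum()); a=P[m]; t=a[a[:,2]>94]; print(t.mean(0),len(t),u.min(),u.max(),v.min(),v.max())
s=ctrl.sense(); print(s["eef_pos"],s["force"]); print(toolshift(t.mean(0)-s["eef_pos"])*200)
E
```

```text
time_s: 3.95
eef_pos: [616.3, 211.9, 85.4]
ee_rot: [0.0, 0.906, 0.422, 0.0]
force: [0.3, -0.5, 0.2]
grip_width: 0.003
grip_force: 0.0
189.55555555555554 251.13661202185793 549
[592.5651174  232.98380924  96.46697754] 304 178 202 235 267
[616.74127072 212.25439844  86.3691611 ] [0.71774956 0.64092525 0.05694471]
[  0.36130614 -31.82423875 -10.16110447]
```

```bash
python3 -m pendant '[[[0,-0.02,0,0,0],[0,-0.04,0,0,0],[0,-0.04,0,0,0],[0,-0.045,0,0,0],[0,-0.045,0,0,0]]]'; python3 -m pendant '[[[0,-0.005,0,0,0],[0,-0.005,0,0,0],[0,-0.005,0,0,0]]]';python3 -m pendant '[[[0,-0.005,0,0,0],[0,-0.005,0,0,0],[0,-0.005,0,0,0]]]'
```

```text
time_s: 4.5
eef_pos: [608.6, 218.7, 84.5]
ee_rot: [0.0, 0.906, 0.423, 0.0]
force: [0.0, 0.9, -0.0]
grip_width: 0.001
grip_force: 0.0
time_s: 4.8
eef_pos: [607.9, 219.2, 84.3]
ee_rot: [0.0, 0.906, 0.423, -0.0]
force: [-0.6, -0.4, -0.4]
grip_width: 0.004
grip_force: 0.0
time_s: 5.1
eef_pos: [607.1, 219.9, 84.3]
ee_rot: [-0.0, 0.906, 0.423, 0.0]
force: [0.4, -0.2, 0.3]
grip_width: -0.004
grip_force: 0.0
```

```bash
for i in 1; do python3 -m pendant '[[[0,-0.005,0,0,0],[0,-0.005,0,0,0],[0,-0.005,0,0,0]]]'|sed -n 1,4p; python3 -m pendant '[[[0,-0.005,0,0,0],[0,-0.005,0,0,0],[0,-0.005,0,0,0]]]'|sed -n 1,4p; done
```

```text
time_s: 5.4
eef_pos: [606.5, 220.4, 84.4]
ee_rot: [0.0, 0.906, 0.423, 0.0]
force: [0.8, -0.3, -0.3]
time_s: 5.7
eef_pos: [606.0, 220.9, 84.4]
ee_rot: [0.0, 0.906, 0.423, 0.0]
force: [4.1, -3.2, -0.2]
```

```bash
python3 -m pendant '[[[0,-0.005,0,0,0],[0,-0.005,0,0,0],[0,-0.005,0,0,0]]]'|sed -n 1,4p; python3 -m pendant '[[[0,-0.005,0,0,0],[0,-0.005,0,0,0],[0,-0.005,0,0,0]]]'|sed -n 1,4p
```

```text
time_s: 6.0
eef_pos: [605.5, 221.3, 84.5]
ee_rot: [0.001, 0.906, 0.423, 0.001]
force: [4.1, -5.0, -1.1]
time_s: 6.3
eef_pos: [605.0, 221.8, 84.6]
ee_rot: [0.001, 0.906, 0.423, 0.001]
force: [7.0, -4.6, -1.8]
```

```bash
python3 -m pendant '[[[0,-0.005,0,0,0],[0,-0.005,0,0,0],[0,-0.005,0,0,0]]]'|sed -n 1,4p; python3 -m pendant '[[[0,-0.005,0,0,0],[0,-0.005,0,0,0],[0,-0.005,0,0,0]]]'|sed -n 1,4p
```

```text
time_s: 6.6
eef_pos: [604.4, 222.4, 84.7]
ee_rot: [0.001, 0.906, 0.423, 0.001]
force: [7.1, -4.8, -0.8]
time_s: 6.9
eef_pos: [603.7, 223.1, 84.7]
ee_rot: [0.001, 0.906, 0.423, 0.001]
force: [8.2, -4.9, -0.6]
```

```bash
python3 -c "
from h import *
s=[ctrl.sense() for _ in range(3)]; print([x['force'] for x in s])"
```

```text
[array([ 8.20221136, -4.91927305, -0.64609162]), array([ 8.20221136, -4.91927305, -0.64609162]), array([ 8.20221136, -4.91927305, -0.64609162])]
```

```bash
python3 -m pendant '[[[0,-0.005,0,0,0],[0,-0.005,0,0,0],[0,-0.005,0,0,0]]]'|sed -n 1,4p; python3 -m pendant '[[[0,-0.003,0,0,0],[0,-0.003,0,0,0],[0,-0.003,0,0,0]]]'|sed -n 1,4p
```

```text
time_s: 7.2
eef_pos: [603.1, 223.7, 84.7]
ee_rot: [0.001, 0.906, 0.423, 0.001]
force: [8.2, -4.5, -0.8]
time_s: 7.5
eef_pos: [602.7, 224.1, 84.7]
ee_rot: [0.001, 0.906, 0.423, 0.001]
force: [8.4, -5.2, -0.8]
```

```bash
python3 -m pendant '[[[0,-0.003,0,0,0],[0,-0.003,0,0,0],[0,-0.003,0,0,0]]]'|sed -n 1,4p
```

```text
time_s: 7.8
eef_pos: [601.9, 224.8, 84.7]
ee_rot: [0.001, 0.906, 0.423, 0.001]
force: [6.8, -2.6, -0.6]
```

```bash
python3 -m pendant '[[[0,-0.002,0,0,0],[0,-0.002,0,0,0],[0,-0.002,0,0,0]]]'|sed -n 1,4p
```

```text
time_s: 8.1
eef_pos: [601.4, 225.3, 84.7]
ee_rot: [0.0, 0.906, 0.423, 0.001]
force: [5.6, -2.3, -0.5]
```

The force fell from 9.9 N to 6 N, so the tooth is free. I hold here while the jaw creeps back.

```bash
for i in 1 2 3; do python3 -m pendant '[[[0,0,0,0,0],[0,0,0,0,0],[0,0,0,0,0],[0,0,0,0,0],[0,0,0,0,0],[0,0,0,0,0],[0,0,0,0,0],[0,0,0,0,0],[0,0,0,0,0],[0,0,0,0,0],[0,0,0,0,0],[0,0,0,0,0]]]'|sed -n '2p;4p'; done
python3 - <<'E'
from h import *
a=ctrl.capture("top")[0]; b=ctrl.capture("side")[0]; o=np.load("top.npz")["im"]; o2=np.load("side.npz")["im"]
f=lambda i,x0,y0:cv2.resize(i[y0:y0+72,x0:x0+96],(400,300),interpolation=cv2.INTER_CUBIC)
cv2.imwrite("pics/jaw.png",np.vstack([np.hstack([f(o,155,175),f(a,155,175)]),np.hstack([f(o2,185,138),f(b,185,138)])]))
E
```

```text
eef_pos: [601.4, 225.3, 84.7]
force: [7.0, -2.4, -0.5]
eef_pos: [601.4, 225.2, 84.7]
force: [7.2, -2.3, -1.2]
eef_pos: [601.4, 225.2, 84.7]
force: [6.5, -1.4, -0.7]
```

View pics/jaw.png

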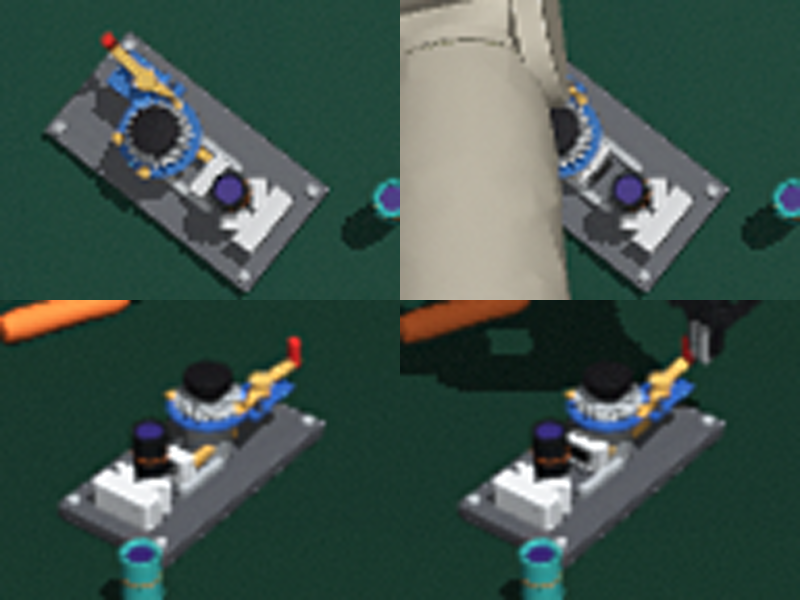

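Left is before, right is now. The jaw (right-hand top panel, about (600,165)) stands well clear of the barrel at (630,190), which hasn't moved. I hold a bit longer and check that the jaw has stopped.

```bash
python3 -c "
from h import *
np.save('a.npy',ctrl.capture('side')[0])"
python3 -m pendant '[[[0,0,0,0,0],[0,0,0,0,0],[0,0,0,0,0],[0,0,0,0,0],[0,0,0,0,0],[0,0,0,0,0],[0,0,0,0,0],[0,0,0,0,0],[0,0,0,0,0],[0,0,0,0,0]]]'|sed -n '2p;4p'
python3 -c "
from h import *
b=ctrl.capture('side')[0]; a=np.load('a.npy'); o=np.load('side.npz')['im']
f=lambda p,q:(cv2.absdiff(p,q)[160:190,215:255].max(-1)>40).sum()
print(f(a,b),f(o,b))"
```

```text
eef_pos: [601.5, 225.3, 84.7]
force: [5.8, -2.7, -1.3]
0 139
```

```bash
python3 -m pendant '[[[0,0.03,0,0,0],[0,0.1,0,0,0],[0,0.2,0,0,0],[0,0.2,-0.25,0,0],[0,0.2,-0.5,0,0],[0,0.2,-0.73,0,0],[0,0.2,-0.73,0,0]]]'
python3 -m pendant '[[[-0.24,-0.1,0,0,0.6],[-0.48,-0.2,0,0,0.6],[-0.72,-0.3,0,0,0.6],[-0.95,-0.41,0,0,0.6],[-0.95,-0.41,0,0,0.6],[-0.95,-0.41,0,0,0.6],[-0.95,-0.41,0,0,0.6],[-0.95,-0.41,0,0,0.6]]]'
python3 look.py w3; python3 - <<'E'
from h import *
im,d,c=load("w3"); print(proj([[472,138,81],[520,195,94]],c))
E
```

```text
time_s: 13.6
eef_pos: [633.2, 199.9, 237.6]
ee_rot: [0.001, 0.906, 0.423, 0.005]
force: [0.9, 0.4, 0.9]
grip_width: 0.002
grip_force: 0.0
time_s: 14.4
eef_pos: [447.4, 107.0, 230.1]
ee_rot: [-0.0, 0.906, 0.423, -0.0]
force: [0.5, 0.2, 0.4]
grip_width: 0.599
grip_force: 0.0
base z 14.799083877614976 ((493.2380065917969, 166.82333374023438), (182.72230529785156, 110.2615966796875), 49.78255081176758)
barrel [458.33792728 120.71341561 321.44506135] ((459.1005859375, 121.92948913574219), 22.437002182006836)
knob [518.34000535 196.29832543  93.37056688] ((518.2734375, 196.39553833007812), 20.336336135864258)
[[254.6563217  135.47611475]
 [255.00088678  42.90417441]]
```

View pics/w3.png

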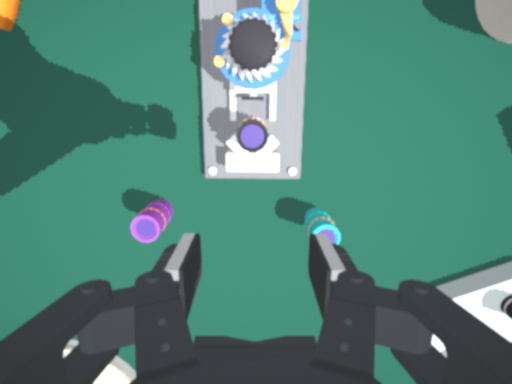

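The black barrel with the purple lens face stands in the V at (253,134). Decoys: purple at (146,225), turquoise at (325,235). I confirm with an enlarged crop and measure.

```bash
python3 - <<'E'
from h import *
im,d,c=load("w3"); P=pts(d,c)
cv2.imwrite("pics/crop.png",cv2.resize(im[70:190,180:330],(600,480),interpolation=cv2.INTER_CUBIC))
k=(d>0)&(np.hypot(P[...,0]-472,P[...,1]-138)<25)&(P[...,2]>74)&(P[...,2]<90)
a=P[k]; print(a.mean(0),np.median(a[:,2]),cv2.minEnclosingCircle(a[:,:2].astype(np.float32)))
# second view: colour of lens face in both, rays on z
hsv=cv2.cvtColor(im,cv2.COLOR_BGR2HSV); m=(hsv[...,0]>110)&(hsv[...,0]<140)&(hsv[...,1]>90); m[:110]=0;m[160:]=0;m[:,:230]=0;m[:,280:]=0
v,u=np.nonzero(m); print(u.mean(),v.mean(),ray(u.mean(),v.mean(),80,c))
s=ctrl.sense(); print(s["eef_pos"], toolshift(a.mean(0)-s["eef_pos"]))
E
```

```text
[469.98898003 139.31325706  79.76128427] 79.69008161077176 ((469.85113525390625, 139.2311248779297), 14.933052062988281)
252.2354211663067 135.89200863930884 [470.01772601 139.04216043  80.        ]
[447.23131307 107.0272366  230.0153678 ] [ 0.19689848 -0.01600215  0.75125869]
```

View pics/crop.png

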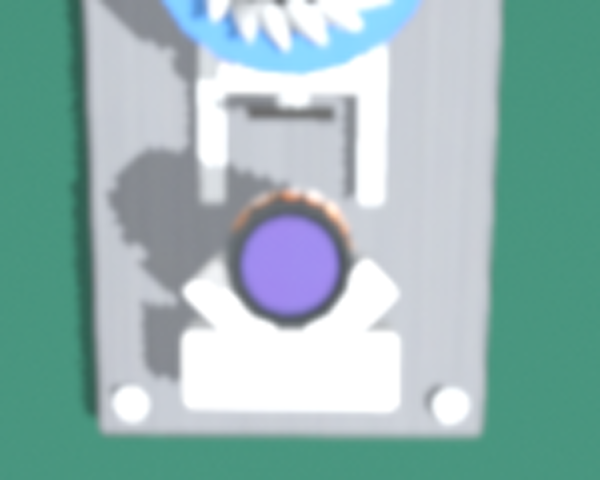

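It is confirmed: the black barrel with the orange ring, jaw open. Its top is at z 80 and its axis at (470.0,139.3). I descend around it to TCP z 48.

```bash
python3 -m pendant '[[[0.197,-0.016,0,0,0.6],[0.197,-0.016,0,0,0.6],[0.197,-0.016,0.2,0,0.6],[0.197,-0.016,0.4,0,0.6],[0.197,-0.016,0.6,0,0.6],[0.197,-0.016,0.75,0,0.6],[0.197,-0.016,0.84,0,0.6],[0.197,-0.016,0.91,0,0.6],[0.197,-0.016,0.91,0,0.6],[0.197,-0.016,0.91,0,0.6]]]' 40
```

```text
time_s: 15.45
eef_pos: [469.5, 139.0, 48.5]
ee_rot: [-0.0, 0.906, 0.423, -0.0]
force: [1.0, -0.5, -0.2]
grip_width: 0.6
grip_force: 0.0
```

```bash
python3 -m pendant '[[[0,0,0,0,0.4],[0,0,0,0,0.3],[0,0,0,0,0.2],[0,0,0,0,0.2],[0,0,0,0,0.2],[0,0,0,0,0.2],[0,0,0,0,0.2],[0,0,0,0,0.2]]]' 40
```

```text
time_s: 16.25
eef_pos: [470.2, 138.9, 49.2]
ee_rot: [0.001, 0.906, 0.423, 0.001]
force: [3.2, -1.2, 6.4]
grip_width: 0.34
grip_force: 39.7
```

```bash
python3 -m pendant '[[[0,0,-0.02,0,0.2],[0,0,-0.06,0,0.2],[0,0,-0.12,0,0.2],[0,0,-0.25,0,0.2],[0,0,-0.4,0,0.2],[0,0,-0.55,0,0.2],[0,0,-0.6,0,0.2],[0,0,-0.6,0,0.2]]]'
python3 - <<'E'
from h import *
im,d,c=load("w1"); g=cv2.cvtColor(im,cv2.COLOR_BGR2GRAY)
m=((g<130)).astype(np.uint8); n,l,st,ce=cv2.connectedComponentsWithStats(m[150:205,240:295])
for i in range(1,n): print(st[i],ce[i]+[240,150])
b=(l==l[27,27]).astype(np.uint8); 
i=max((j for j in range(1,n) if 60<st[j,4]<900),key=lambda j:st[j,4])
ct=max(cv2.findContours((l==i).astype(np.uint8),cv2.RETR_EXTERNAL,cv2.CHAIN_APPROX_NONE)[0],key=len)[:,0]+[240,150]
q=np.array([ray(u,v,30,c)[:2] for u,v in ct],np.float32); print(cv2.minEnclosingCircle(q),cv2.fitEllipse(q))
E
```

```text
time_s: 17.05
eef_pos: [469.3, 139.1, 169.2]
ee_rot: [0.0, 0.906, 0.423, 0.001]
force: [0.2, 0.5, -1.8]
grip_width: 0.339
grip_force: 40.4
[54  0  1  1  1] [294. 150.]
[ 15  16  25  24 453] [266.97571744 177.61589404]
[46 51  9  4 19] [291.15789474 203.21052632]
((560.1779174804688, -289.63458251953125), 13.623933792114258) ((560.5183715820312, -289.6414794921875), (25.179794311523438, 26.67776107788086), 162.58094787597656)
```

Gripped and lifted. I carry it to the nest in two legs.

```bash
python3 -m pendant '[[[-0.1,0.13,0,0,0.2],[-0.22,0.29,0,0,0.2],[-0.36,0.46,0,0,0.2],[-0.5,0.64,0,0,0.2],[-0.62,0.79,0,0,0.2],[-0.677,0.863,0,0,0.2],[-0.677,0.863,0,0,0.2]]]'
python3 -m pendant '[[[-0.1,0.13,0,0,0.2],[-0.22,0.29,0,0,0.2],[-0.36,0.46,0,0,0.2],[-0.5,0.64,0,0,0.2],[-0.62,0.79,0,0,0.2],[-0.677,0.863,0,0,0.2],[-0.677,0.863,0,0,0.2],[-0.677,0.863,0,0,0.2]]]'
python3 - <<'E'
from h import *
im,d,c=cap("wrist"); np.savez("w4.npz",im=im,d=d,**c); P=pts(d,c); cv2.imwrite("pics/w4.png",im)
m=(d>0)&(P[...,2]>65)&(P[...,2]<90)&(np.hypot(P[...,0]-535,P[...,1]+247)<90)
n,l,st,ce=cv2.connectedComponentsWithStats(m.astype(np.uint8))
for i in range(1,n):
    if st[i,4]>150: a=P[l==i]; print(ce[i].round(),cv2.minEnclosingCircle(a[a[:,2]>73][:,:2].astype(np.float32)),np.median(a[:,2]))
m=(d>0)&(P[...,2]>24)&(P[...,2]<35)&(np.abs(P[...,0]-537)<110)&(np.abs(P[...,1]+248)<110)
print(cv2.minAreaRect(P[m][:,:2].astype(np.float32)),m.sum())
s=ctrl.sense(); print(s["eef_pos"],s["joints"][5],toolshift(np.array([560,-289.7,0])-s["eef_pos"]),proj([560,-290,30],c))
E
```

```text
time_s: 17.75
eef_pos: [514.0, -77.5, 166.3]
ee_rot: [-0.001, 0.907, 0.422, -0.001]
force: [-0.6, 0.4, -1.5]
grip_width: 0.338
grip_force: 40.4
time_s: 18.55
eef_pos: [559.8, -288.7, 167.0]
ee_rot: [-0.001, 0.906, 0.423, -0.0]
force: [-0.2, 0.4, -0.6]
grip_width: 0.336
grip_force: 40.5
[222. 113.] ((579.979248046875, -226.97674560546875), 15.02131462097168) 76.72015326370487
[131. 152.] ((509.662109375, -204.21865844726562), 15.2731351852417) 76.55880618100099
[171. 228.] ((489.6651306152344, -267.1993103027344), 15.272212028503418) 76.49100114735572
((534.411865234375, -246.87673950195312), (136.53419494628906, 150.6483154296875), 72.11944580078125) 19116
[ 559.87154537 -288.50547265  167.45754305] 0.03420175800640282 [-0.00437188  0.00605409  0.83727596] [257.24742384 182.23515955]
```

View pics/w4.png

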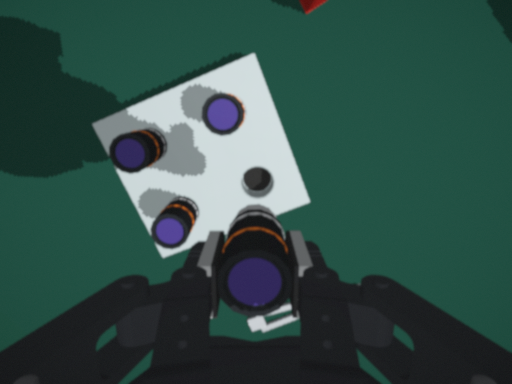

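The barrel is held upright at (255,270), with the empty nest at (257,181) ahead of it. I measure where the held barrel's axis really is from its top face and foot.

```bash
python3 - <<'E'
from h import *
im,d,c=load("w4"); P=pts(d,c); s=ctrl.sense()
m=(d>0)&(np.hypot(P[...,0]-560,P[...,1]+289)<22)&(P[...,2]>185); m[:,:218]=0; m[:,292:]=0
a=P[m]; print(np.percentile(a[:,2],[5,50,95]))
hsv=cv2.cvtColor(im,cv2.COLOR_BGR2HSV); k=(hsv[...,0]>110)&(hsv[...,0]<140)&(hsv[...,1]>90); k[:250]=0;k[:,:210]=0;k[:,300:]=0
v,u=np.nonzero(k); zt=np.median(P[k][:,2]); q=P[k]; print("face",zt,cv2.minEnclosingCircle(q[:,:2].astype(np.float32)),q.mean(0))
print("tcp",s["eef_pos"])
t=np.percentile(a[:,2],60); b=a[np.abs(a[:,2]-t)<3]; print("rim",cv2.minEnclosingCircle(b[:,:2].astype(np.float32)),b.mean(0))
A=np.c_[q,][:, :2]-q[:,:2].mean(0); print("tilt",np.linalg.lstsq(np.c_[A,np.ones(len(A))],q[:,2],rcond=None)[0])
E
```

```text
[190.62726478 198.50189602 253.8210488 ]
face 197.10883360953028 ((577.679443359375, -266.48291015625), 39.96986389160156) [ 559.13088194 -287.82780982  197.14270697]
tcp [ 559.87154537 -288.50547265  167.45754305]
rim ((565.7005615234375, -280.3243713378906), 9.425894737243652) [ 565.8002935  -280.51701905  241.12538539]
tilt [8.53391382e-02 9.13777859e-02 1.97142707e+02]
```

```bash
python3 - <<'E'
from h import *
im,d,c=load("w4"); P=pts(d,c)
hsv=cv2.cvtColor(im,cv2.COLOR_BGR2HSV); k=(hsv[...,0]>110)&(hsv[...,0]<140)&(hsv[...,1]>90); k[:250]=0;k[:,:210]=0;k[:,300:]=0
k&=np.hypot(P[...,0]-560,P[...,1]+288)<18
q=P[k]; q=q[np.abs(q[:,2]-np.median(q[:,2]))<5]
print(len(q),cv2.minEnclosingCircle(q[:,:2].astype(np.float32)),q.mean(0)); A=q[:,:2]-q[:,:2].mean(0); print(np.linalg.lstsq(np.c_[A,np.ones(len(A))],q[:,2],rcond=None)[0])
# orange ring silhouette / body centre: dark body top outline by ray at z of face
n,l,st,ce=cv2.connectedComponentsWithStats(k.astype(np.uint8)); i=1+st[1:,4].argmax(); ct=max(cv2.findContours((l==i).astype(np.uint8),0,1)[0],key=len); e=cv2.fitEllipse(ct); print(e,ray(*e[0],np.median(q[:,2]),c))
E
```

```text
2098 ((558.7063598632812, -288.11883544921875), 11.293440818786621) [ 559.10987659 -287.85264612  197.08914733]
[1.29220185e-02 6.11635483e-03 1.97089147e+02]
((254.30409240722656, 281.2548828125), (48.13926315307617, 53.576507568359375), 91.87165069580078) [ 559.16054177 -287.79352793  197.10856365]
```

The barrel axis is at (559.1,-287.9), underside at about z 131. It must shift by (+0.9,-2.1) mm. I shift and descend to just above the tray's top.

```bash
python3 -m pendant '[[[-0.005,0.01,0.1,0,0.2],[-0.005,0.01,0.25,0,0.2],[-0.005,0.01,0.38,0,0.2],[-0.005,0.01,0.45,0,0.2],[-0.005,0.01,0.47,0,0.2],[-0.005,0.01,0.47,0,0.2],[-0.005,0.01,0.47,0,0.2],[-0.005,0.01,0.47,0,0.2]]]'
python3 -m pendant '[[[0,0,0.015,0,0.2],[0,0,0.03,0,0.2],[0,0,0.045,0,0.2],[0,0,0.045,0,0.2]]]'
```

```text
time_s: 19.4
eef_pos: [561.3, -292.6, 75.6]
ee_rot: [0.001, 0.906, 0.423, 0.0]
force: [-0.9, 1.4, -1.5]
grip_width: 0.338
grip_force: 40.5
time_s: 19.8
eef_pos: [560.6, -292.2, 64.7]
ee_rot: [-0.0, 0.906, 0.423, -0.0]
force: [-0.5, -0.2, -1.2]
grip_width: 0.338
grip_force: 40.5
```

```bash
python3 -m pendant '[[[0,0,0,0,0.2],[0,0,0,0,0.2],[0,0,0,0,0.2]]]' | sed -n '2p;4p'; python3 -m pendant '[[[0.003,-0.0025,0,0,0.2],[0.006,-0.005,0,0,0.2],[0.006,-0.005,0,0,0.2],[0.006,-0.005,0,0,0.2]]]'| sed -n '2p;4p'
```

```text
eef_pos: [560.9, -292.4, 65.4]
force: [1.2, 0.5, -0.7]
eef_pos: [560.9, -290.7, 65.3]
force: [0.8, -0.6, -0.9]
```

```bash
python3 -m pendant '[[[0,0,0.01,0,0.2],[0,0,0.02,0,0.2],[0,0,0.02,0,0.2]]]'| sed -n '2p;4p'; python3 -m pendant '[[[0,0,0.01,0,0.2],[0,0,0.02,0,0.2],[0,0,0.02,0,0.2]]]'| sed -n '2p;4p'
```

```text
eef_pos: [560.7, -290.7, 60.8]
force: [0.4, 0.3, -0.9]
eef_pos: [560.7, -290.7, 56.9]
force: [-0.3, -0.6, -0.9]
```

Sliding in freely (underside about z 21).

```bash
python3 -m pendant '[[[0,0,0.01,0,0.2],[0,0,0.025,0,0.2],[0,0,0.025,0,0.2]]]'| sed -n '2p;4p'; python3 -m pendant '[[[0,0,0.005,0,0.2],[0,0,0.01,0,0.2],[0,0,0.01,0,0.2]]]'| sed -n '2p;4p';  python3 -m pendant '[[[0,0,0.005,0,0.2],[0,0,0.005,0,0.2]]]'| sed -n '2p;4p'
```

```text
eef_pos: [560.6, -290.6, 51.8]
force: [-0.2, 0.0, -0.8]
eef_pos: [560.8, -290.7, 50.2]
force: [-0.5, 1.0, -0.4]
eef_pos: [560.8, -290.7, 49.2]
force: [0.6, 0.0, -0.8]
```

```bash
python3 -m pendant '[[[0,0,0.004,0,0.2],[0,0,0.004,0,0.2],[0,0,0.004,0,0.2]]]'| sed -n '2p;4p'; python3 -m pendant '[[[0,0,0.004,0,0.2],[0,0,0.004,0,0.2],[0,0,0.004,0,0.2]]]'| sed -n '2p;4p'
```

```text
eef_pos: [560.9, -290.8, 48.5]
force: [0.1, -0.5, -0.6]
eef_pos: [560.8, -290.8, 47.7]
force: [-0.0, -0.3, 0.4]
```

```bash
python3 -m pendant '[[[0,0,0.004,0,0.2],[0,0,0.004,0,0.2],[0,0,0.004,0,0.2]]]'| sed -n '2p;4p'
```

```text
eef_pos: [560.9, -290.8, 46.9]
force: [-0.6, -0.4, -1.0]
```

```bash
python3 -m pendant '[[[0,0,0.003,0,0.2],[0,0,0.003,0,0.2],[0,0,0.003,0,0.2]]]'| sed -n '2p;4p'; python3 -m pendant '[[[0,0,0.003,0,0.2],[0,0,0.003,0,0.2],[0,0,0.003,0,0.2]]]'| sed -n '2p;4p'
```

```text
eef_pos: [560.9, -290.8, 46.3]
force: [-0.7, 0.1, -0.5]
eef_pos: [560.9, -290.8, 46.1]
force: [-1.6, 1.3, 4.9]
```

Force of 5 N up at TCP z 46.1 means the shoulder is seated. I release with a small opening and go straight up.

```bash
python3 -m pendant '[[[0,0,0,0,0.4],[0,0,0,0,0.48],[0,0,0,0,0.5],[0,0,0,0,0.5],[0,0,0,0,0.5]]]'
python3 -m pendant '[[[0,0,-0.05,0,0.5],[0,0,-0.15,0,0.5],[0,0,-0.35,0,0.5],[0,0,-0.55,0,0.5],[0,0,-0.8,0,0.5],[-0.2,0,-0.9,0,0.5],[-0.35,0,-0.9,0,0.5],[-0.35,0,-0.9,0,0.5],[-0.35,0,-0.9,0,0.5]]]'
python3 - <<'E'
from h import *
im,d,c=cap("wrist"); P=pts(d,c)
m=(d>0)&(P[...,2]>65)&(P[...,2]<90)&(np.hypot(P[...,0]-535,P[...,1]+247)<90)
n,l,st,ce=cv2.connectedComponentsWithStats(m.astype(np.uint8))
for i in range(1,n):
    if st[i,4]>150: a=P[l==i]; a=a[a[:,2]>73]; A=a[:,:2]-a[:,:2].mean(0); print(ce[i].round(),cv2.minEnclosingCircle(a[:,:2].astype(np.float32)),np.median(a[:,2]),np.linalg.lstsq(np.c_[A,np.ones(len(A))],a[:,2],rcond=None)[0][:2])
b=ctrl.capture("side")[0]; t=ctrl.capture("top")[0]
f=lambda i,x0,y0,w,h:cv2.resize(i[y0:y0+h,x0:x0+w],(400,300),interpolation=cv2.INTER_CUBIC)
cv2.imwrite("pics/end.png",np.vstack([np.hstack([cv2.resize(im,(400,300)),f(t,155,175,96,72)]),np.hstack([f(b,205,230,96,72),f(b,185,138,96,72)])]))
E
```

```text
time_s: 23.9
eef_pos: [560.8, -290.8, 45.6]
ee_rot: [-0.0, 0.906, 0.423, -0.0]
force: [-0.5, 0.7, -0.7]
grip_width: 0.497
grip_force: 0.0
time_s: 24.8
eef_pos: [515.7, -344.6, 226.1]
ee_rot: [0.0, 0.906, 0.423, 0.0]
force: [0.1, 0.9, -0.8]
grip_width: 0.5
grip_force: 0.0
[224.  23.] ((579.9276733398438, -226.8252716064453), 15.052870750427246) 76.68570599714621 [0.00661283 0.00832964]
[145.  59.] ((509.762939453125, -204.16893005371094), 15.13304328918457) 76.65344554517026 [-0.00817428  0.0216262 ]
[254. 100.] ((560.1871948242188, -289.9172668457031), 14.782522201538086) 76.61570261449106 [ 0.00938357 -0.00685148]
[179. 131.] ((489.5332946777344, -266.7573547363281), 15.039399147033691) 76.7128177701681 [-0.00678335  0.00492507]
```

View pics/end.png

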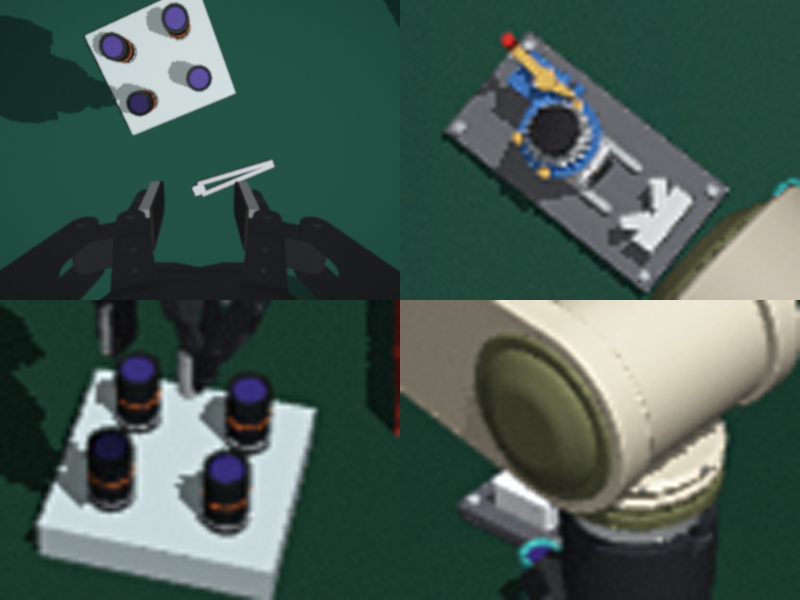

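The barrel stands upright in the fourth nest, its top level with the other three at z 76.6 and on the nest's axis. The jaw is still fully back, and nothing else has moved. I hand the job in.

```bash
python3 -c "
from rig import ctrl
print(ctrl.finish_job())"
```

```text
the job is handed in; nothing more can be done
None
```

The job is handed in at about 25 s of the 70: my last measurements show the jaw fully back and the lens barrel upright and fully home in the empty nest, but `finish_job()` gave no verdict.

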